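Count one row of mill balls into a scoop and prove it on the check rocker

ROBOT

A 7-joint arm with a two-finger parallel gripper is mounted at the origin on a cart in front of the work surface, level with it; the furniture and walls round the work are solid. World frame = base frame: x ahead of the robot, y to its left, z up, the work surface at z = 0. Lengths are in m, angles in rad, forces in N, time in s.
With the tool pointing down it reaches from about 0.425 to 0.925 m from the base axis. Payload 6.8 kg.
Tool frame: the origin (TCP) lies on the centre line of the jaws, within the pads' length; the fingertips stand 25 mm ahead of it and the grasp point (between the pads) lies 6 mm ahead of it; z points along the fingers, y is the line along which they close (so a half turn about z gives the same grasp; the last joint's range is limited). The gripper opens to 85 mm and grips with 20 to 120 N. Pads are 22 mm wide; open, the fingers measure 114 mm over their backs; the gripper's body (76 mm by 85 mm) begins 54 mm behind the grasp point. The pads swing forward as they close: fully open they stand 13 mm farther back than shut.
Start: joints at [-1.299, 0.477, 0.022, 1.555, -0.011, 1.109, -0.083], TCP at [0.25, 0.627, 0.256] pointing down, gripper open.
Joint ranges: [-2.96, 2.96], [-0.34, 2.1], [-1.41, 1.46], [0.24, 2.44], [-1.37, 4.51], [0.17, 1.92], [-2.96, 2.96]. Speed limits (rad/s): [2.39, 2.39, 3.14, 3.14, 3.14, 3.14, 3.14].

INTERFACE

Orientations are given as a rotation vector (axis times angle).
In Python, from bench import status, imaging, workorder gives the robot as it stands.
- The arm moves only by the tool send_rows, never from a script. Its argument "steps" is a list of rows, each an object of numbers: "dx", "dy", "dz": the shift along the tool's x, y, z in cm; "yaw": the turn about the tool's z in degrees; "gripper": the opening, from 0 (shut) to 1 (fully open). A call has 1 to 5 rows; each row is the pose to reach, as a shift and turn from the pose commanded when the call began, along the tool's axes at that moment; what a row does not reach only later rows make up. A row lasts 1/8 s, in which the tool goes at most 62.5 mm and 10.7 degrees, less where a joint would pass 70% of its speed; a pose out of reach is approached as far as the arm can. A call with a gripper value outside its range is refused whole. The fingers move at their own pace and stop on an object; "force" is the grip in N (left out, the last holds). Time passes only in rows, so rows that repeat a pose let the fingers close. It gives the time, the measured TCP pose, the force, the opening and the grip force at its end, in the units of the state.
- status.get_obs(): the state, without advancing time (a new reading comes with each control period).
- imaging.grab_frame(name): name is "scene" or "side" or "wrist"; returns a dict with "color" (480x640x3 uint8, red, green, blue), "depth" (480x640 float32, m along the optical axis (not along the pixel's ray), 0 where there is no reading), "K" (3x3 intrinsics, pixels), "R" (3x3) and "t" (3): a world point X has camera coordinates R X + t. Camera axes: x right, y down, z forward; pixel columns grow to the right and rows downward; lengths in m; the calibration is good to about 2 mm. A picture is of the moment at which its call begins.
- workorder.hand_in(): hands the job in; it is judged then, once.
The state is a dict: "clock": time; "joints": joint angles; "qvel": joint speeds; "tau": joint torques, N m; "tcp_pos": TCP position; "orientation": TCP orientation; "contact_force": force on the tool from outside, world axes, zero at the start; "moment": the same for the moment, N m; "grip_width": finger opening in m; "gripper_force": force on a finger pad.
Only numpy, scipy, OpenCV 4.12 (cv2) and the standard library are available. Lean on these libraries where they do the work, as an engineer would, in place of code of your own. Each camera call takes 0.05 s, during which the arm holds its last target. There are 200 camera calls.

TASK

Portion out one row of steel mill balls: slide the empty scoop under the open front edge of the counting tray, then raise the tray by its rear bar just far enough that only the front row of three balls rolls over the edge into the scoop, while the row behind the lip stays on the tray. Lower the tray level again, then set the scoop with its three balls upright in the pan of the check rocker, so that their weight tips the pan down, and let go; do not push the timer, the purple cap or the tape roll about.

Things in the scene. Friction and masses are not known exactly. Their poses are not given: they have to be found in the camera images.
- scoop: open rectangular aluminium scoop, 70 g: box 84 long (its x) x 76 wide (y) x 42 mm high, walls and floor 3 mm; a grey bar handle, 14 mm wide and 14 high, runs out 50 mm from its -x end, 27 to 41 mm above the underside. Origin: centre of the box's underside. Starts left of the tray, handle roughly towards the robot
- scoop_handle (a point): grip point in the scoop's handle: at (-70, 0, 34) mm in the scoop's frame; grip it from above, fingers closing along the scoop's y
- tray_stand: fixed white stand of the counting tray, mid-bench. Origin: centre underside on the bench; -x = the tray's open front (roughly to the robot's right). Hinge axis along y at x -50, z 68 mm. Foot 10 mm high, x -36 to 70, y +-50 mm; uprights x -32 to -14, y 33 to 41 each side; ears on them reach x -56 at 56 to 79 mm height. Below 55 mm all is free in front of x -36
- counting_tray (a joint): tilt of the tray about its hinge: 0 = level on its stop, grows as the rear bar is lifted and the open front dips, up to 0.95 rad. The front row's floor falls 8 deg rearward, so those balls roll off above 0.2 rad; the back row is held by a 1.6 mm lip but jumps it above about 0.5 rad: 0.35 rad is right. Let go, the tray falls back level (gravity, 0.09 N m)
- tray_edge (a point): middle of the tray's open front edge, 10 mm before the hinge, 75 mm high when level; the row is 49.5 mm wide. Balls fall 5 to 50 mm beyond it: centre the scoop's box 30 mm in front, at x -90, y 0 mm in the stand's frame, handle away from the tray. The scoop's rear rim is then under the edge: slide it in along the bench from the front, and draw it out so
- tray_bar (a point): middle of the tray's round rear bar, 12 mm thick, 74 mm long along the stand's y, carried by thin arms at y +-33 mm, 40 mm free on both sides in x. At (95, 0, 10) mm from the hinge when level: 45 mm behind the stand's origin, 78 mm high. It can turn in the fingers as the tray tilts
- rocker_stand: fixed grey foot of the check rocker, at the right of the bench. Origin: centre underside, straight under the pivot, which lies along its y at z = 50 mm. The pan is on its +x side (roughly away from the robot), a dark round counterweight on its -x side
- check_rocker (a joint): tip of the rocker: 0 = counterweight down, pan raised 5 deg; 0.18 rad = pan fully down, sloping 5 deg away from the pivot. An empty scoop does not tip it; the scoop with three balls does and holds it down
- pan (a point): centre of the pan's floor, 75 mm from the pivot in x; 66 mm high with the pan up, 52 mm with it down. Floor 96 mm (x) x 106 mm (y) inside a rim 5 mm high. The scoop fits either way round; with its handle along the stand's -y it is well clear
- ball_1: steel ball, 16 mm across, 17 g, one of the three of the front row; origin at its centre
- ball_2: steel ball, 16 mm across, 17 g, one of the three of the front row; origin at its centre
- ball_3: steel ball, 16 mm across, 17 g, one of the three of the front row; origin at its centre
- ball_4: steel ball, 16 mm across, 17 g, one of the three of the back row; origin at its centre, behind the lip
- ball_5: steel ball, 16 mm across, 17 g, one of the three of the back row; origin at its centre, behind the lip
- ball_6: steel ball, 16 mm across, 17 g, one of the three of the back row; origin at its centre, behind the lip
- timer: small white timer with three buttons, 64 x 68 x 20 mm, loose bystander; origin centre underside
- cap_purple: loose purple screw cap, 34 mm across, 16 mm high, bystander; origin centre underside
- tape_roll: loose roll of red tape lying flat, 72 mm across, 19 mm high, bystander; origin centre underside
Not all that is in view belongs to the job. What is shaped like the scoop but orange is not meant.

How it is judged:
On the way, in this order (a step that is already met when the one before it is completed fails the run):
1. the empty scoop stands on the bench under the open front edge of the level tray (x of scoop in the frame of tray_stand between -0.118 and -0.068 m and y of scoop in the frame of tray_stand between -0.02 and 0.02 m and height (world z) of scoop below 0.008 m and value of joint counting_tray below 0.06 rad), for 0.2 s.
2. the three front balls are in the scoop, the back row is still behind its lip (x of ball_1 in the frame of scoop between -0.041 and 0.041 m and y of ball_1 in the frame of scoop between -0.037 and 0.037 m and z of ball_1 in the frame of scoop between 0 and 0.036 m and x of ball_2 in the frame of scoop between -0.041 and 0.041 m and y of ball_2 in the frame of scoop between -0.037 and 0.037 m and z of ball_2 in the frame of scoop between 0 and 0.036 m and x of ball_3 in the frame of scoop between -0.041 and 0.041 m and y of ball_3 in the frame of scoop between -0.037 and 0.037 m and z of ball_3 in the frame of scoop between 0 and 0.036 m and height (world z) of each of ball_4, ball_5, ball_6 above 0.06 m), for 0.2 s.
At the end, for the whole second after the job is handed in: front balls in the scoop; scoop upright (0.2 rad), at rest on the pan floor, centred within 25 mm along each side; rocker tipped pan-down (over 0.13 rad) by the weight alone; back balls on the tray behind the lip; tray level (under 0.05 rad) (x of ball_1 in the frame of scoop between -0.041 and 0.041 m and y of ball_1 in the frame of scoop between -0.037 and 0.037 m and z of ball_1 in the frame of scoop between 0 and 0.036 m and x of ball_2 in the frame of scoop between -0.041 and 0.041 m and y of ball_2 in the frame of scoop between -0.037 and 0.037 m and z of ball_2 in the frame of scoop between 0 and 0.036 m and x of ball_3 in the frame of scoop between -0.041 and 0.041 m and y of ball_3 in the frame of scoop between -0.037 and 0.037 m and z of ball_3 in the frame of scoop between 0 and 0.036 m and x of ball_4 in the frame of tray_stand between -0.032 and -0.012 m and y of ball_4 in the frame of tray_stand between -0.03 and 0.03 m and height (world z) of ball_4 between 0.07 and 0.1 m and x of ball_5 in the frame of tray_stand between -0.032 and -0.012 m and y of ball_5 in the frame of tray_stand between -0.03 and 0.03 m and height (world z) of ball_5 between 0.07 and 0.1 m and x of ball_6 in the frame of tray_stand between -0.032 and -0.012 m and y of ball_6 in the frame of tray_stand between -0.03 and 0.03 m and height (world z) of ball_6 between 0.07 and 0.1 m and value of joint counting_tray below 0.05 rad and value of joint check_rocker above 0.13 rad and x of scoop in the frame of pan between -0.025 and 0.025 m and y of scoop in the frame of pan between -0.025 and 0.025 m and z of scoop in the frame of pan between -0.006 and 0.008 m and angle between scoop's own z axis and vertical below 0.2 rad and linear speed of scoop below 0.03 m/s and velocity of joint check_rocker between -0.1 and 0.1 rad/s); the robot touches nothing.
It fails at once if a ball of the back row leaves the tray (height (world z) of any of ball_4, ball_5, ball_6 below 0.05 m).
It fails at once if the timer, the purple cap or the tape roll is pushed more than 40 mm (distance of any of timer, cap_purple, tape_roll from where it was at the start of the episode above 0.04 m).
It also fails if it takes over 58 s, if anything falls off the work surface, if the arm or the gripper's body presses on something with over 40 N, if the wrist force passes 120 N, or if a joint passes its speed limit or range.

## Working session

There is one attempt and no reset: what is moved stays moved. The work goes in short steps, Python scripts to look and compute and a tool call to move; the robot and the scene stay as the last step left them, time stands still between calls to the robot, and variables do not carry over. Pictures are saved under pics/ and viewed, at most 10 in all, crops included, and the job is handed in when it is done.

Besides the shell and the picture viewer there is one more tool, called after "Call:" by a JSON object that holds its "api" and its "payload", one argument or row to a line. send_rows: Moves the arm, as the interface text tells. Its arguments: {"type":"object","properties":{"steps":{"type":"array"},"force":{"type":"number"}},"required":["steps"]}

```bash
mkdir -p pics; ls; cat > h.py <<'E'
import numpy as np, cv2
from bench import status, imaging, workorder
def grab(n, save=None):
    f=imaging.grab_frame(n)
    if save: cv2.imwrite('pics/'+save, cv2.cvtColor(f['color'],cv2.COLOR_RGB2BGR))
    return f
def cloud(f):
    v,u=np.mgrid[:480,:640]; d=f['depth']; K=f['K']
    P=np.stack([(u-K[0,2])/K[0,0]*d,(v-K[1,2])/K[1,1]*d,d],-1)
    W=(P-f['t'])@f['R']; W[d==0]=np.nan
    return W
def ray(f,u,v,z):
    "cast pixel ray onto plane z"
    K=f['K']; d=f['R'].T@np.array([(u-K[0,2])/K[0,0],(v-K[1,2])/K[1,1],1]); c=-f['R'].T@f['t']
    return c+d*(z-c[2])/d[2]
def proj(f,X):
    p=f['K']@(f['R']@np.asarray(X)+f['t']); return p[:2]/p[2]
E
python3 - <<'E'
from h import *
import pickle
o=status.get_obs(); print({k:np.round(v,3).tolist() for k,v in o.items()})
F={n:grab(n,n+'0.png') for n in('scene','side','wrist')}
pickle.dump(F,open('f0.pkl','wb'))
for n,f in F.items(): print(n,(-f['R'].T@f['t']).round(3), f['R'][2].round(2))
cv2.imwrite('pics/m0.png',np.vstack([cv2.imread('pics/scene0.png'),]))
E
```

```text
pics
{'clock': 0.0, 'joints': [-1.299, 0.478, 0.022, 1.556, -0.012, 1.109, -0.083], 'qvel': [0.001, 0.001, 0.0, 0.0, -0.001, -0.0, -0.002], 'tau': [-0.002, -59.644, 1.607, -28.12, 0.012, 0.009, 0.0], 'tcp_pos': [0.25, 0.626, 0.255], 'orientation': [-0.593, -3.085, 0.003], 'contact_force': [-0.272, -0.578, 0.081], 'moment': [-0.019, 0.051, -0.023], 'gripper_force': 0.0, 'grip_width': 0.085}
scene [-0.309 -0.55   0.987] [ 0.6   0.44 -0.67]
side [ 0.112 -1.151  0.749] [ 0.29  0.84 -0.47]
wrist [0.174 0.658 0.373] [ 0.3  -0.12 -0.95]
```

View pics/scene0.png

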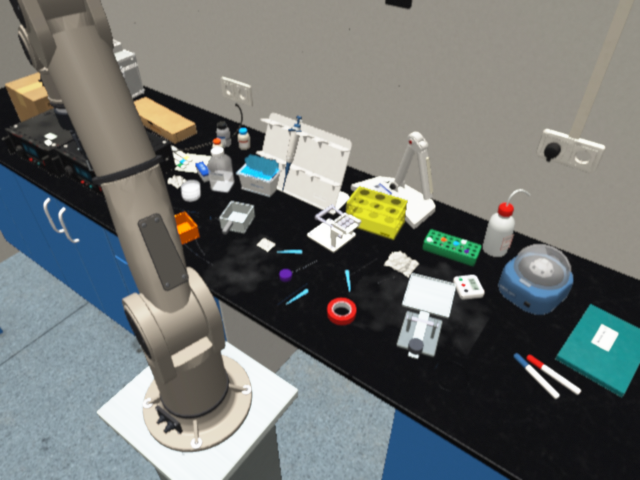

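View pics/side0.png

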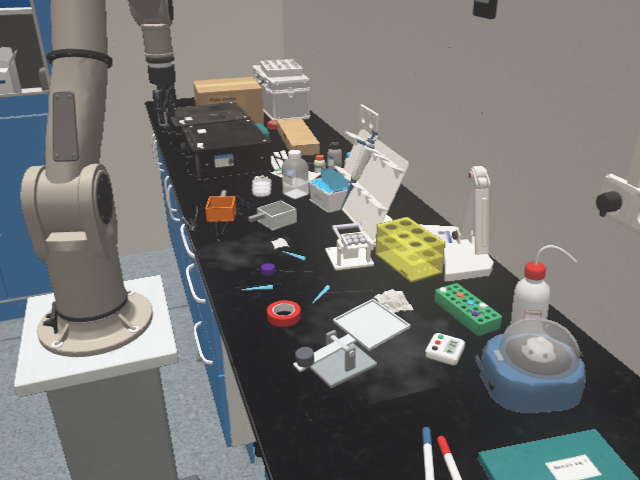

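The scene view shows the grey scoop at (237,217), the tray with its stand at (335,225), the rocker with its white pan at (430,295) and counterweight at (415,345), the tape at (342,311), the cap at (286,274) and the timer at (468,287). The side view shows the same things: scoop (277,214), tray (350,245), pan (372,323).

```bash
python3 - <<'E'
from h import *
import pickle
F=pickle.load(open('f0.pkl','rb'))
for n,pts in dict(scene=[(237,217),(335,235),(430,295),(415,345),(342,311),(286,274),(468,287)],side=[(277,214),(350,258),(372,323),(305,355),(284,314),(267,270),(445,348)]).items():
    W=cloud(F[n])
    for u,v in pts: print(n,u,v,W[v,u].round(3))
a=F['scene']['color'][190:260,200:370]; b=F['side']['color'][190:280,240:410]; c=F['side']['color'][290:390,280:430]
d=F['scene']['color'][265:365,380:500]
R=lambda i,w,h:cv2.resize(i,(w,h),interpolation=cv2.INTER_CUBIC)
im=np.vstack([np.hstack([R(a,400,165),R(d,400,333)[:165]]),np.hstack([R(b,400,212),R(c,400,267)[:212]])])
im=np.zeros((600,800,3),np.uint8)
for x,y,i,w in((0,0,a,400),(400,0,d,400),(0,300,b,400),(400,340,c,390)):
    h=int(i.shape[0]*w/i.shape[1]); h=min(h,600-y); j=R(i,w,int(i.shape[0]*w/i.shape[1]))[:h]; im[y:y+h,x:x+w]=j
cv2.imwrite('pics/crop1.png',im[...,::-1])
E
```

```text
scene 237 217 [ 0.514  0.363 -0.002]
scene 335 235 [0.567 0.03  0.058]
scene 430 295 [ 0.515 -0.29   0.064]
scene 415 345 [ 0.359 -0.331  0.067]
scene 342 311 [ 0.392 -0.115 -0.001]
scene 286 274 [0.395 0.07  0.02 ]
scene 468 287 [ 0.643 -0.344  0.016]
side 277 214 [0.507 0.381 0.005]
side 350 258 [0.604 0.05  0.015]
side 372 323 [ 0.513 -0.29   0.069]
side 305 355 [ 0.361 -0.341  0.071]
side 284 314 [ 0.386 -0.108  0.   ]
side 267 270 [0.394 0.063 0.015]
side 445 348 [ 0.645 -0.35   0.017]
```

View pics/crop1.png

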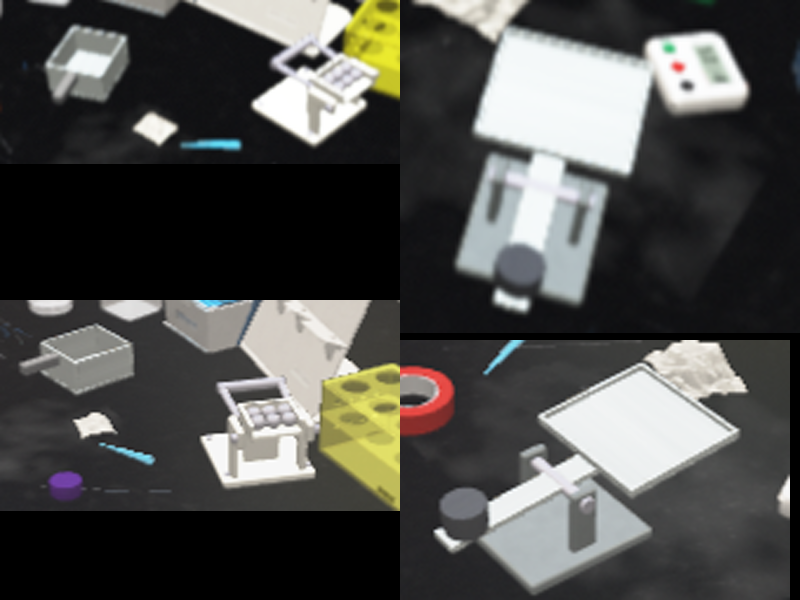

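The crops show the scoop's handle pointing to the robot, the tray's rear bar on its left side (world +y), its open front on the right, and both ball rows on it. The rocker's counterweight is towards the robot.

```bash
cat >> h.py <<'E'
def box(P,lo,hi):
    return P[np.all((P>lo)&(P<hi),-1)]
def rect(P):
    (c,s,a)=cv2.minAreaRect((P[:,:2]*1000).astype(np.float32)); return np.round(c,1),np.round(s,1),round(a,1)
E
python3 - <<'E'
from h import *
import pickle
F=pickle.load(open('f0.pkl','rb'))
for n in('scene','side'):
    W=cloud(F[n]).reshape(-1,3); C=F[n]['color'].reshape(-1,3).astype(int)
    print(n, F[n]['K'][0,0])
    S=box(W,[.4,.3,.03],[.62,.47,.05]); print(' scoop hi',len(S),rect(S),S.min(0).round(3),S.max(0).round(3))
    h=box(W,[.4,.3,.03],[.47,.47,.05]); print(' handle?',len(h),h.mean(0).round(3) if len(h) else 0)
    # white foot of stand
    for z in((.005,.013),(.074,.1)):
        S=box(W,[.5,-.05,z[0]],[.66,.15,z[1]]); print(' tray',z,len(S),rect(S),S.min(0).round(3),S.max(0).round(3))
    for z in((.055,.09),(.005,.014)):
        S=box(W,[.3,-.42,z[0]],[.62,-.2,z[1]]); print(' rocker',z,len(S),rect(S),S.min(0).round(3),S.max(0).round(3))
    S=box(W,[.45,-.37,.055],[.6,-.2,.09]);print(' pan',rect(S),S[:,2].min(),S[:,2].max())
    y=(C[:,0]>150)&(C[:,1]>130)&(C[:,2]<80); Y=box(W[y],[.4,-.2,.02],[.9,.2,.1]);print(' rack',rect(Y),Y.min(0).round(3),Y.max(0).round(3))
E
```

```text
scene 497.74893025265203
 scoop hi 283 (array([474.9, 386. ]), array([141.2, 172.4]), 2.4) [0.401 0.3   0.03 ] [0.548 0.469 0.046]
 handle? 147 [0.442 0.33  0.037]
 tray (0.005, 0.013) 485 (array([592.7,  29.8]), array([210.6, 116.1]), 70.2) [ 0.502 -0.05   0.005] [0.66  0.135 0.013]
 tray (0.074, 0.1) 447 (array([605.1,  52.1]), array([113.4,  84.9]), 86.0) [ 0.561 -0.006  0.074] [0.65  0.111 0.09 ]
 rocker (0.055, 0.09) 1879 (array([ 454.4, -304.5]), array([228.6, 111.8]), 16.0) [ 0.344 -0.355  0.055] [ 0.574 -0.221  0.077]
 rocker (0.005, 0.014) 783 (array([ 478. , -320.9]), array([191.1, 285. ]), 87.7) [ 0.333 -0.412  0.005] [ 0.619 -0.22   0.014]
 pan (array([ 503.1, -290.6]), array([127.3, 111.9]), 15.9) 0.055041191851084754 0.07733701386908784
 rack (array([715.6,  -4.6]), array([147., 161.]), 9.2) [ 0.641 -0.088  0.02 ] [0.795 0.081 0.091]
side 595.0653945119045
 scoop hi 381 (array([499.8, 384.8]), array([169.5, 199.3]), 89.9) [0.4  0.3  0.03] [0.6   0.47  0.046]
 handle? 172 [0.443 0.333 0.038]
 tray (0.005, 0.013) 474 (array([583.7,  46.3]), array([157.2, 178.6]), 3.5) [ 0.501 -0.048  0.005] [0.659 0.134 0.013]
 tray (0.074, 0.1) 578 (array([606.9,  49.1]), array([115.8,  91. ]), 83.7) [ 0.557 -0.01   0.074] [0.651 0.108 0.092]
 rocker (0.055, 0.09) 2602 (array([ 455.4, -305.1]), array([226.5, 114.7]), 16.4) [ 0.347 -0.357  0.055] [ 0.576 -0.22   0.079]
 rocker (0.005, 0.014) 1293 (array([ 468.4, -324.6]), array([203.2, 305. ]), 86.7) [ 0.312 -0.42   0.005] [ 0.619 -0.216  0.014]
 pan (array([ 501.7, -291. ]), array([126.4, 117.1]), 14.8) 0.05506651643527275 0.07867318775819745
 rack (array([738.4,  -4.8]), array([ 95.6, 160.1]), 8.1) [ 0.684 -0.084  0.022] [0.796 0.079 0.09 ]
```

Call:
{"api": "send_rows", "payload": {
  "steps": [
    {"dx":-4,"dy":-3,"dz":0.5,"yaw":10},
    {"dx":-9,"dy":-7,"dz":1,"yaw":20},
    {"dx":-14,"dy":-10,"dz":2,"yaw":30},
    {"dx":-19,"dy":-14,"dz":3,"yaw":40},
    {"dx":-24,"dy":-17,"dz":3.5,"yaw":50}
  ]
}}

```text
validation failed for argument at $.st...
```

```bash
cat >> h.py <<'E'
from scipy.spatial.transform import Rotation as Ro
def go(x,y,z,head):
    "shift in tool cm and yaw in deg to reach TCP (m) with tool y at world heading head (deg)"
    o=status.get_obs(); R=Ro.from_rotvec(o['orientation']).as_matrix(); p=np.array(o['tcp_pos'])
    h=np.degrees(np.arctan2(R[1,1],R[0,1])); d=R.T@(np.array([x,y,z])-p)*100
    yaw=-((head-h+180)%360-180)
    print('t',round(o['clock'],2),'tcp',p.round(4),'head',round(h,1),'-> d',d.round(2),'yaw',round(yaw,1),'tilt',R[2].round(3),'F',np.round(o['contact_force'],1),'grip',round(o['grip_width'],4))
E
python3 -c "
from h import *
go(.44,.34,.22,-56)"
```

```text
t 0.15 tcp [0.2501 0.6265 0.2555] head 68.2 -> d [-28.26 -19.57   3.58] yaw 124.2 tilt [-0.    -0.001 -1.   ] F [ 0.3 -0.1  0.1] grip 0.0857
```

Call:
{"api": "send_rows", "payload": {
  "steps": [
    {"dx":-4,"dy":-3,"dz":0.5,"yaw":10,"gripper":1},
    {"dx":-9,"dy":-7,"dz":1,"yaw":20,"gripper":1},
    {"dx":-14,"dy":-10,"dz":2,"yaw":30,"gripper":1},
    {"dx":-19,"dy":-14,"dz":3,"yaw":40,"gripper":1},
    {"dx":-24,"dy":-17,"dz":3.5,"yaw":50,"gripper":1}
  ]
}}

```text
clock: 0.78
tcp_pos: [0.4104, 0.3779, 0.2208]
orientation: [-1.848, -2.54, 0.001]
contact_force: [0.9, 0.8, 0.2]
grip_width: 0.0855
gripper_force: 0.0
```

```bash
python3 -c "
from h import *
go(.44,.34,.22,-56)"
```

```text
t 0.78 tcp [0.4104 0.3779 0.2208] head 17.9 -> d [-4.51  1.65  0.08] yaw 73.9 tilt [-0.    -0.001 -1.   ] F [0.9 0.8 0.2] grip 0.0855
```

Call:
{"api": "send_rows", "payload": {
  "steps": [
    {"dx":-4.5,"dy":1.6,"dz":0,"yaw":10,"gripper":1},
    {"dx":-4.5,"dy":1.6,"dz":0,"yaw":20,"gripper":1},
    {"dx":-4.5,"dy":1.6,"dz":0,"yaw":30,"gripper":1},
    {"dx":-4.5,"dy":1.6,"dz":0,"yaw":40,"gripper":1},
    {"dx":-4.5,"dy":1.6,"dz":0,"yaw":50,"gripper":1}
  ]
}}

```text
clock: 1.4
tcp_pos: [0.4392, 0.3421, 0.2211]
orientation: [2.749, 1.521, -0.001]
contact_force: [-0.7, -0.5, -0.3]
grip_width: 0.0857
gripper_force: 0.0
```

Call:
{"api": "send_rows", "payload": {
  "steps": [
    {"dx":0,"dy":0,"dz":0,"yaw":10,"gripper":1},
    {"dx":0,"dy":0,"dz":0,"yaw":20,"gripper":1},
    {"dx":0,"dy":0,"dz":0,"yaw":24,"gripper":0.6},
    {"dx":0,"dy":0,"dz":0,"yaw":24,"gripper":0.6}
  ]
}}

```text
clock: 1.9
tcp_pos: [0.4391, 0.3424, 0.2211]
orientation: [3.002, 0.926, -0.001]
contact_force: [-0.7, 0.1, -0.5]
grip_width: 0.0518
gripper_force: 0.0
```

```bash
python3 - <<'E'
from h import *
import pickle
f=grab('wrist','w1.png'); pickle.dump(f,open('w1.pkl','wb'))
go(.44,.34,.22,-56)
W=cloud(f); print(np.nanmin(W.reshape(-1,3),0),np.nanmax(W.reshape(-1,3),0))
E
```

```text
t 1.95 tcp [0.4392 0.3423 0.2211] head -55.7 -> d [-0.06  0.24  0.11] yaw 0.3 tilt [-0.  0. -1.] F [ 0.3  0.1 -0.5] grip 0.0509
[-1.39861204 -0.89776612 -0.82928774] [0.70394989 1.01556349 0.28940308]
```

View pics/w1.png

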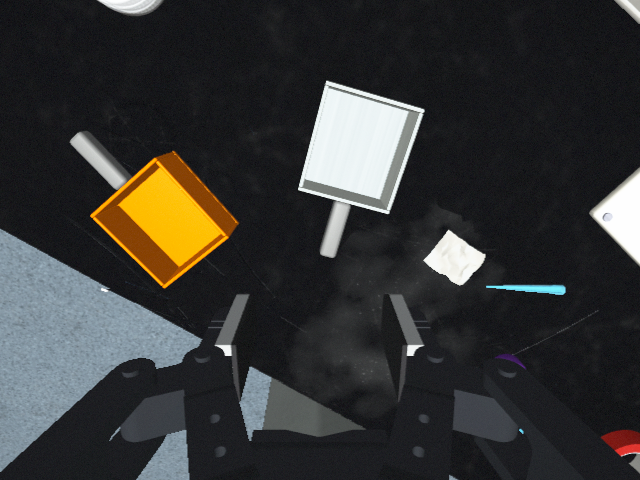

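The wrist view shows the scoop's rim corners at (327,82), (424,109), (388,213) and (299,188). Its handle runs from (342,203) to its end at (328,257).

```bash
python3 - <<'E'
from h import *
import pickle
f=pickle.load(open('w1.pkl','rb')); W=cloud(f)
# depth heights at rim & handle
hsv=cv2.cvtColor(f['color'],cv2.COLOR_RGB2HSV)
m=((W[...,2]>.036)&(W[...,2]<.05)).astype(np.uint8); m[:60]=0;m[275:]=0;m[:,:285]=0;m[:,440:]=0
print('rim/handle z median',np.median(W[...,2][m>0]),m.sum())
m[:200]=0; print('handle z',np.median(W[...,2][m>0]), 'depth handle pts', W[240,333], W[220,338])
c=[ray(f,u,v,.042)[:2] for u,v in((327,82),(424,109),(388,213),(299,188))]
c=np.array(c); print(c.round(4)); print('sides',[np.linalg.norm(c[i]-c[(i+1)%4]).round(4) for i in range(4)])
ctr=c.mean(0); ax=(c[0]+c[1]-c[2]-c[3]); ax2=c[1]-c[0]; 
print('ctr',ctr,'head',np.degrees(np.arctan2(ax[1],ax[0])),np.degrees(np.arctan2(ax2[1],ax2[0]))+90)
he=ray(f,328,257,.041)[:2]; print('handle end',he,'dist',np.linalg.norm(he-ctr),np.degrees(np.arctan2(*(ctr-he)[::-1])))
F=pickle.load(open('f0.pkl','rb'))
for n in('scene','side'):
    print(n,[proj(F[n],[*p,.042]).round(1).tolist() for p in c])
E
```

```text
rim/handle z median 0.040886556641203504 2811
handle z 0.040480571662277136 depth handle pts [0.42534068 0.31918167 0.04037851] [0.44179766 0.32570737 0.04015514]
[[0.5229 0.3928]
 [0.548  0.323 ]
 [0.4697 0.2962]
 [0.4464 0.3667]]
sides [np.float64(0.0742), np.float64(0.0828), np.float64(0.0743), np.float64(0.0808)]
ctr [0.49676672 0.34469187] head 18.869993573101777 19.79016297047761
handle end [0.41068513 0.31408664] dist 0.09136038738592395 19.572208678821404
scene [[230.4, 201.0], [252.7, 205.1], [241.8, 221.6], [219.1, 216.8]]
side [[280.6, 200.2], [295.9, 208.4], [271.7, 216.3], [257.3, 207.5]]
```

```bash
python3 -c "
from h import *
go(.4308,.3213,.040,-70.5)"
```

```text
t 1.95 tcp [0.4392 0.3423 0.2211] head -55.7 -> d [-1.87  1.26 18.11] yaw 14.8 tilt [-0.  0. -1.] F [ 0.3  0.1 -0.5] grip 0.0509
```

Call:
{"api": "send_rows", "payload": {
  "steps": [
    {"dx":-1.9,"dy":1.3,"dz":4,"yaw":8,"gripper":0.5},
    {"dx":-1.9,"dy":1.3,"dz":9,"yaw":14.8,"gripper":0.5},
    {"dx":-1.9,"dy":1.3,"dz":14,"yaw":14.8,"gripper":0.5},
    {"dx":-1.9,"dy":1.3,"dz":17,"yaw":14.8,"gripper":0.5},
    {"dx":-1.9,"dy":1.3,"dz":18.1,"yaw":14.8,"gripper":0.5}
  ]
}}

```text
clock: 2.58
tcp_pos: [0.4302, 0.3202, 0.0387]
orientation: [3.095, 0.532, -0.004]
contact_force: [0.3, -0.5, -0.5]
grip_width: 0.0426
gripper_force: 0.0
```

Call:
{"api": "send_rows", "payload": {
  "steps": [
    {"dx":0,"dy":0,"dz":0,"yaw":0,"gripper":0.5},
    {"dx":0,"dy":0,"dz":0,"yaw":0,"gripper":0},
    {"dx":0,"dy":0,"dz":0,"yaw":0,"gripper":0},
    {"dx":0,"dy":0,"dz":0,"yaw":0,"gripper":0},
    {"dx":0,"dy":0,"dz":0,"yaw":0,"gripper":0}
  ],
  "force": 40
}}

```text
clock: 3.2
tcp_pos: [0.4316, 0.3215, 0.0415]
orientation: [-3.095, -0.53, -0.002]
contact_force: [-1.5, -0.5, 7.6]
grip_width: 0.0134
gripper_force: 41.4
```

```bash
python3 -c "
from h import *
go(.4308,.3213,.040,-70.5)"
```

```text
t 3.2 tcp [0.4316 0.3215 0.0415] head -70.6 -> d [-0.08 -0.01  0.15] yaw -0.1 tilt [ 0.002 -0.001 -1.   ] F [-1.5 -0.5  7.6] grip 0.0134
```

```bash
python3 - <<'E'
from h import *
import pickle
F=pickle.load(open('f0.pkl','rb'))
for n in('scene','side'):
    f=F[n]; W=cloud(f); g=f['color'].min(-1); C=f['color'].astype(int)
    m=(g>110)&(W[...,2]>.003)&(W[...,2]<.02)&(abs(W[...,0]-.6)<.08)&(abs(W[...,1]-.06)<.1)
    k,l,s,c=cv2.connectedComponentsWithStats(m.astype(np.uint8)); i=1+s[1:,4].argmax()
    v,u=np.where(l==i); P=np.array([ray(f,a,b,.01) for a,b in zip(u,v)]); print(n,'foot',s[i,4],np.median(W[l==i][:,2]).round(4),rect(P))
    # tray+bar high band
    m=(W[...,2]>.07)&(W[...,2]<.1)&(abs(W[...,0]-.606)<.06)&(abs(W[...,1]-.05)<.075)
    print(' top',rect(W[m]),'bar',rect(W[m&(W[...,1]>.09)]),np.percentile(W[m&(W[...,1]>.09)][:,2],[10,50,95]).round(3))
    y=(C[...,0]>140)&(C[...,1]>120)&(C[...,2]<90)&(W[...,0]<.9)&(W[...,0]>.55)&(abs(W[...,1])<.2)
    P=W[y]; 
    for a in np.arange(-.1,.09,.02):
        q=P[abs(P[:,1]-a)<.01]; print(round(a,2),len(q),np.percentile(q[:,0],[1,5]).round(3) if len(q) else '',end='; ')
    print()
    m=(W[...,2]>.052)&(W[...,2]<.085)&(abs(W[...,0]-.51)<.075)&(abs(W[...,1]+.29)<.085)&(g>120)
    k,l,s,c=cv2.connectedComponentsWithStats(m.astype(np.uint8)); i=1+s[1:,4].argmax(); print(' pan',rect(W[l==i]),s[i,4])
E
```

```text
scene foot 522 0.0086 (array([605. ,  71.5]), array([111.1,  99.9]), 83.8)
 top (array([607.2,  50.8]), array([113.6,  94.6]), 84.0) bar (array([612. , 100.9]), array([76. , 20.1]), 0.8) [0.076 0.08  0.084]
-0.1 0 ; -0.08 306 [0.7   0.702]; -0.06 211 [0.697 0.698]; -0.04 237 [0.693 0.695]; -0.02 278 [0.69  0.693]; 0.0 191 [0.682 0.689]; 0.02 263 [0.685 0.686]; 0.04 137 [0.682 0.683]; 0.06 161 [0.679 0.681]; 0.08 58 [0.714 0.718]; 
 pan (array([ 499.7, -291.5]), array([134.5, 111.8]), 16.0) 1663
side foot 590 0.0108 (array([608.8,  67.9]), array([116.8, 102.7]), 83.2)
 top (array([606.6,  49.1]), array([116.,  91.]), 84.1) bar (array([613.4,  99.6]), array([15.1, 75.4]), 86.6) [0.077 0.082 0.086]
-0.1 0 ; -0.08 474 [0.705 0.713]; -0.06 41 [0.7 0.7]; -0.04 48 [0.695 0.696]; -0.02 66 [0.692 0.693]; 0.0 85 [0.688 0.69 ]; 0.02 121 [0.686 0.687]; 0.04 128 [0.683 0.684]; 0.06 141 [0.681 0.682]; 0.08 20 [0.729 0.732]; 
 pan (array([ 497.8, -292.6]), array([138. , 114.7]), 16.4) 2333
```

```bash
python3 - <<'E'
from h import *
import pickle
F=pickle.load(open('f0.pkl','rb'))
for n in('scene','side'):
    W=cloud(F[n])
    P=box(W.reshape(-1,3),[.45,-.25,.1],[.75,.4,.4]); print(n,len(P))
    if len(P):
        for a in np.arange(-.25,.4,.05):
            q=P[abs(P[:,1]-a)<.025]; 
            if len(q): print(round(a,2),len(q),q[:,0].min().round(3),q[:,2].max().round(3))
P=cloud(F['scene'])[250:275,385:420].reshape(-1,3); P=P[P[:,2]>.006]; print('paper',P.min(0),P.max(0))
P=cloud(F['side'])[288:312,372:412].reshape(-1,3); P=P[P[:,2]>.006]; print('paper',P.min(0),P.max(0))
print('tips',cloud(F['scene'])[280,348],cloud(F['scene'])[252,290])
go(.5866,-.1394,.20,-6)
go(.45,.25,.22,-50)
E
```

```text
scene 793
0.1 1 0.744 0.208
0.15 128 0.703 0.211
0.2 98 0.707 0.21
0.25 102 0.704 0.21
0.3 348 0.702 0.225
0.35 69 0.703 0.21
side 771
0.1 6 0.708 0.108
0.15 130 0.706 0.213
0.2 94 0.708 0.212
0.25 86 0.706 0.211
0.3 401 0.707 0.227
0.35 29 0.705 0.224
paper [ 0.5431015  -0.22860115  0.0060012 ] [ 0.65812038 -0.11395623  0.07702788]
paper [ 0.52997394 -0.27267347  0.00607142] [ 0.65778304 -0.11536616  0.07743018]
tips [ 0.48602087 -0.07029711  0.00599265] [0.47852375 0.12328745 0.0079335 ]
t 3.2 tcp [0.4316 0.3215 0.0415] head -70.6 -> d [ -0.69  48.6  -15.91] yaw -64.6 tilt [ 0.002 -0.001 -1.   ] F [-1.5 -0.5  7.6] grip 0.0134
t 3.2 tcp [0.4316 0.3215 0.0415] head -70.6 -> d [ -0.61   7.33 -17.86] yaw -20.6 tilt [ 0.002 -0.001 -1.   ] F [-1.5 -0.5  7.6] grip 0.0134
```

```bash
python3 - <<'E'
from h import *
import pickle
F=pickle.load(open('f0.pkl','rb'))
for n in('scene','side'):
    W=cloud(F[n]); g=F[n]['color'].min(-1)
    m=(g>90)&(W[...,2]>.002)&(W[...,2]<.05)&(W[...,0]>.5)&(W[...,0]<.72)&(W[...,1]<-.09)&(W[...,1]>-.26)
    k,l,s,c=cv2.connectedComponentsWithStats(m.astype(np.uint8))
    for i in range(1,k):
        if s[i,4]>40: P=W[l==i]; print(n,s[i],P.min(0).round(3),P.max(0).round(3),rect(P))
E
```

```text
scene [385 252  34  26 457] [ 0.589 -0.195  0.002] [ 0.658 -0.113  0.028] (array([ 623.5, -154.1]), array([82.3, 68.4]), 88.9)
side [374 289  40  24 544] [ 0.592 -0.199  0.002] [ 0.658 -0.109  0.028] (array([ 624.9, -154.4]), array([65.7, 90.2]), 0.0)
```

Call:
{"api": "send_rows", "payload": {
  "steps": [
    {"dx":0,"dy":0,"dz":-2,"yaw":0,"gripper":0},
    {"dx":0,"dy":0,"dz":-7,"yaw":0,"gripper":0},
    {"dx":0,"dy":2,"dz":-12,"yaw":-3,"gripper":0},
    {"dx":0,"dy":5,"dz":-16,"yaw":-10,"gripper":0},
    {"dx":-0.6,"dy":8,"dz":-18,"yaw":-20,"gripper":0}
  ]
}}

```text
clock: 3.82
tcp_pos: [0.4531, 0.2432, 0.2229]
orientation: [-2.953, -1.068, -0.006]
contact_force: [-0.8, -0.5, -1.5]
grip_width: 0.0132
gripper_force: 40.4
```

```bash
python3 -c "
from h import *
go(.5866,-.1394,.20,-6)"
```

```text
t 3.83 tcp [0.4531 0.2432 0.2229] head -50.2 -> d [-14.21  37.95   2.24] yaw -44.2 tilt [ 0.004  0.    -1.   ] F [-0.8 -0.5 -1.5] grip 0.0132
```

```bash
python3 -c "
from h import *
import pickle
F=pickle.load(open('f0.pkl','rb'))
for n in('scene','side'):
    P=box(cloud(F[n]).reshape(-1,3),[.56,-.16,.003],[.63,-.1,.05]); q=P[P[:,0]<.615]; print(n,len(P),len(q),q.max(0) if len(q) else '')
go(.578,-.1278,.20,-14)"
```

```text
scene 144 89 [ 0.6149539  -0.10370954  0.02833455]
side 136 81 [ 0.6146555  -0.1012731   0.02525695]
t 3.83 tcp [0.4531 0.2432 0.2229] head -50.2 -> d [-14.13  36.5    2.24] yaw -36.2 tilt [ 0.004  0.    -1.   ] F [-0.8 -0.5 -1.5] grip 0.0132
```

Call:
{"api": "send_rows", "payload": {
  "steps": [
    {"dx":-1.5,"dy":4,"dz":0,"yaw":-6,"gripper":0},
    {"dx":-3.5,"dy":9,"dz":0,"yaw":-14,"gripper":0},
    {"dx":-5.5,"dy":14,"dz":0,"yaw":-22,"gripper":0},
    {"dx":-7.5,"dy":19,"dz":0,"yaw":-30,"gripper":0},
    {"dx":-9.5,"dy":24,"dz":0,"yaw":-36,"gripper":0}
  ]
}}

```text
clock: 4.45
tcp_pos: [0.5312, -0.0038, 0.2207]
orientation: [-2.481, -1.927, -0.001]
contact_force: [0.4, 0.1, -1.6]
grip_width: 0.0133
gripper_force: 40.4
```

```bash
python3 -c "
from h import *
go(.578,-.1278,.10,-14)"
```

```text
t 4.45 tcp [ 0.5312 -0.0038  0.2207] head -14.3 -> d [-10.86   7.59  12.07] yaw -0.3 tilt [ 0.001  0.    -1.   ] F [ 0.4  0.1 -1.6] grip 0.0133
```

Call:
{"api": "send_rows", "payload": {
  "steps": [
    {"dx":-4,"dy":2.8,"dz":0,"yaw":0,"gripper":0},
    {"dx":-8,"dy":5.6,"dz":0,"yaw":0,"gripper":0},
    {"dx":-10.9,"dy":7.6,"dz":2,"yaw":0,"gripper":0},
    {"dx":-10.9,"dy":7.6,"dz":7,"yaw":0,"gripper":0},
    {"dx":-10.9,"dy":7.6,"dz":11,"yaw":0,"gripper":0}
  ]
}}

```text
clock: 5.08
tcp_pos: [0.5769, -0.1273, 0.109]
orientation: [-2.486, -1.921, 0.0]
contact_force: [-0.8, -0.2, -0.7]
grip_width: 0.0133
gripper_force: 40.3
```

```bash
python3 - <<'E'
from h import *
go(.578,-.1278,.042,-14)
a=grab('scene')['color'][190:310,260:430]; b=grab('side')['color'][180:320,280:460]
im=np.vstack([cv2.resize(a,(680,480))[60:360],cv2.resize(b,(680,530))[80:380]])
cv2.imwrite('pics/c2.png',im[...,::-1])
E
```

```text
t 5.08 tcp [ 0.5769 -0.1273  0.109 ] head -14.6 -> d [-0.02  0.12  6.7 ] yaw -0.6 tilt [ 0. -0. -1.] F [-0.8 -0.2 -0.7] grip 0.0133
```

View pics/c2.png

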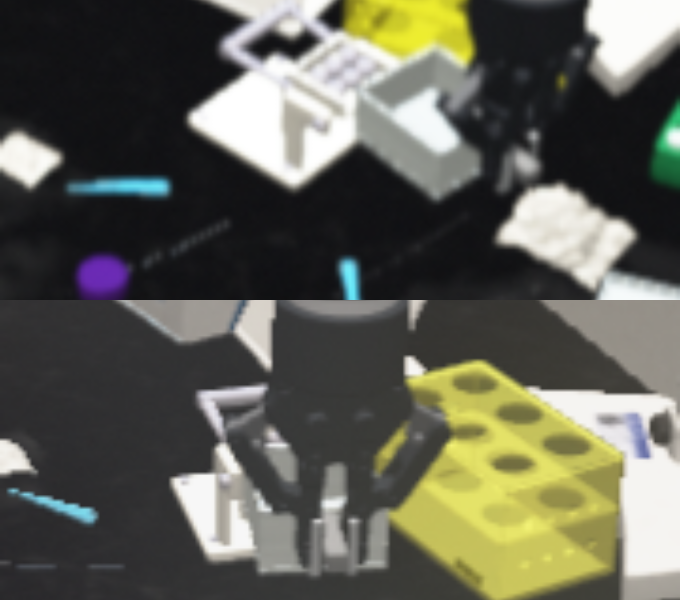

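The scene and side views show the scoop held upright just before the tray's open front, clear of the rack, with the tissue to its right.

Call:
{"api": "send_rows", "payload": {
  "steps": [
    {"dx":0,"dy":0,"dz":3,"yaw":0,"gripper":0},
    {"dx":0,"dy":0,"dz":5.5,"yaw":0,"gripper":0},
    {"dx":0,"dy":0,"dz":6.5,"yaw":0,"gripper":0},
    {"dx":0,"dy":0,"dz":6.7,"yaw":0,"gripper":0},
    {"dx":0,"dy":0,"dz":6.7,"yaw":0,"gripper":0}
  ]
}}

```text
clock: 5.8
tcp_pos: [0.578, -0.127, 0.0445]
orientation: [2.484, 1.921, 0.002]
contact_force: [0.4, -0.3, -1.3]
grip_width: 0.0133
gripper_force: 40.3
```

Call:
{"api": "send_rows", "payload": {
  "steps": [
    {"dx":0.5,"dy":0,"dz":0,"yaw":0,"gripper":0},
    {"dx":1.2,"dy":-0.1,"dz":0,"yaw":0,"gripper":0},
    {"dx":1.9,"dy":-0.2,"dz":0,"yaw":0,"gripper":0},
    {"dx":2.5,"dy":-0.2,"dz":0,"yaw":0,"gripper":0},
    {"dx":2.5,"dy":-0.2,"dz":0,"yaw":0,"gripper":0}
  ]
}}

```text
clock: 6.42
tcp_pos: [0.5818, -0.1012, 0.0432]
orientation: [-2.484, -1.923, -0.0]
contact_force: [0.1, 0.0, -0.5]
grip_width: 0.013
gripper_force: 40.3
```

```bash
python3 - <<'E'
from h import *
go(.5807,-.103,.042,-14)
E
```

```text
t 6.42 tcp [ 0.5818 -0.1012  0.0432] head -14.5 -> d [-0.2  -0.06  0.12] yaw -0.5 tilt [ 0. -0. -1.] F [ 0.1  0.  -0.5] grip 0.013
```

Call:
{"api": "send_rows", "payload": {
  "steps": [
    {"dx":-0.1,"dy":0,"dz":0.15,"yaw":0,"gripper":0},
    {"dx":-0.1,"dy":0,"dz":0.15,"yaw":0,"gripper":0},
    {"dx":-0.1,"dy":0,"dz":0.15,"yaw":0,"gripper":0.35},
    {"dx":-0.1,"dy":0,"dz":0.15,"yaw":0,"gripper":0.35},
    {"dx":-0.1,"dy":0,"dz":0.15,"yaw":0,"gripper":0.35}
  ]
}}

```text
clock: 7.05
tcp_pos: [0.5813, -0.1033, 0.0418]
orientation: [2.485, 1.922, -0.0]
contact_force: [0.1, -0.3, -0.6]
grip_width: 0.0297
gripper_force: 0.0
```

Call:
{"api": "send_rows", "payload": {
  "steps": [
    {"dx":0,"dy":0,"dz":-1,"yaw":0,"gripper":0.35},
    {"dx":0,"dy":0,"dz":-4,"yaw":0,"gripper":0.4},
    {"dx":0,"dy":0,"dz":-9,"yaw":0,"gripper":0.5},
    {"dx":0,"dy":0,"dz":-14,"yaw":0,"gripper":0.5},
    {"dx":0,"dy":0,"dz":-18,"yaw":0,"gripper":0.5}
  ]
}}

```text
clock: 7.68
tcp_pos: [0.5815, -0.1034, 0.2246]
orientation: [2.485, 1.921, 0.003]
contact_force: [0.1, 1.0, -0.2]
grip_width: 0.0429
gripper_force: 0.0
```

```bash
python3 - <<'E'
from h import *
import pickle
f=grab('wrist','w2.png'); pickle.dump(f,open('w2.pkl','wb'))
go(.612,.099,.20,-96)
go(.612,.099,.20,84)
print(status.get_obs()['joints'])
E
```

```text
t 7.72 tcp [ 0.584  -0.1043  0.2295] head -14.6 -> d [20.37 -2.45  2.98] yaw 81.4 tilt [ 0.002  0.009 -1.   ] F [ 1.5 -1.1  3.5] grip 0.043
t 7.72 tcp [ 0.584  -0.1043  0.2295] head -14.6 -> d [20.37 -2.45  2.98] yaw -98.6 tilt [ 0.002  0.009 -1.   ] F [ 1.5 -1.1  3.5] grip 0.043
[-0.37787508  0.40997776  0.58965585  1.82212437 -0.27182753  0.98095917
  0.06900595]
```

View pics/w2.png

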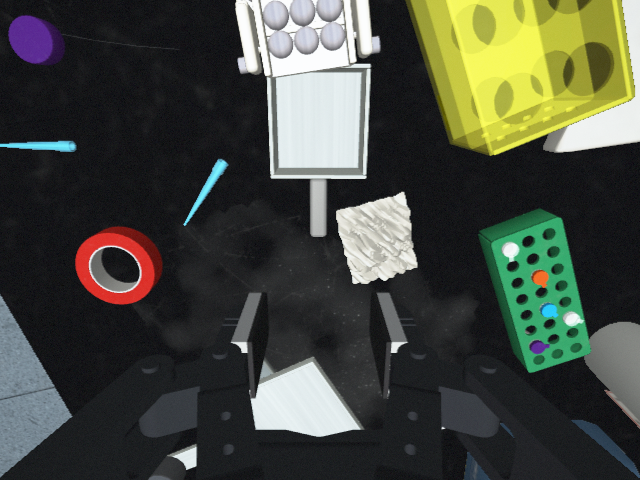

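The wrist view shows the scoop under the tray's front edge, with its front rim corners at (271,178) and (367,178) and handle end at (319,236). The front balls are at (281,43), (307,40) and (333,36), with the tissue beside the handle.

```bash
python3 - <<'E'
from h import *
import pickle
f=pickle.load(open('w2.pkl','rb')); W=cloud(f)
a=ray(f,271,178,.042)[:2]; b=ray(f,367,178,.042)[:2]; he=ray(f,319,236,.041)[:2]
ax=(b-a)/np.linalg.norm(b-a); h=np.array([-ax[1],ax[0]]); print('width',np.linalg.norm(b-a),'head',np.degrees(np.arctan2(h[1],h[0])))
mid=(a+b)/2; print('scoop ctr',mid+h*.042, 'handle end',he, 'from handle',he+h*.092, np.degrees(np.arctan2(*(mid-he)[::-1])))
gf=[ray(f,u,v,.081)[:2] for u,v in((281,43),(307,40),(333,36),(276,13),(303,9),(329,7))]
print('balls z',[W[v,u,2].round(4) for u,v in((281,43),(307,40),(333,36))]); gf=np.array(gf); print(gf.round(4))
d=gf[0]-gf[2]; print('row head+?',np.degrees(np.arctan2(d[1],d[0]))-90)
o=np.array([.607,.0545]); th=np.radians(84); R=np.array([[np.cos(th),np.sin(th)],[-np.sin(th),np.cos(th)]])
print('scoop in stand',R@(mid+h*.042-o),'balls in stand',(gf-o)@R.T)
# edge of tray corners
E
```

```text
width 0.07600778043259959 head 75.39959161026002
scoop ctr [ 0.59951209 -0.03639071] handle end [ 0.57659861 -0.1244266 ] from handle [ 0.59978963 -0.03539752] 75.42090295674298
balls z [np.float64(0.0867), np.float64(0.0859), np.float64(0.0857)]
[[0.5891 0.0173]
 [0.6051 0.0148]
 [0.6211 0.0129]
 [0.5908 0.0337]
 [0.6071 0.0317]
 [0.6226 0.0288]]
row head+? 82.34154576621447
scoop in stand [-0.09117551 -0.00205378] balls in stand [[-0.0389151   0.01393916]
 [-0.03965874 -0.00221926]
 [-0.03985097 -0.01838382]
 [-0.0223361   0.01396761]
 [-0.02266372 -0.00251473]
 [-0.02394705 -0.01816007]]
```

Call:
{"api": "send_rows", "payload": {
  "steps": [
    {"dx":3,"dy":-0.5,"dz":0,"yaw":-10,"gripper":0.45},
    {"dx":7,"dy":-1,"dz":0,"yaw":-20,"gripper":0.45},
    {"dx":12,"dy":-1.5,"dz":0,"yaw":-30,"gripper":0.45},
    {"dx":17,"dy":-2,"dz":0,"yaw":-40,"gripper":0.45},
    {"dx":20.4,"dy":-2.4,"dz":0,"yaw":-50,"gripper":0.45}
  ]
}}

```text
clock: 8.35
tcp_pos: [0.6093, 0.1032, 0.2222]
orientation: [1.429, 2.798, 0.002]
contact_force: [-0.0, 0.1, -0.3]
grip_width: 0.0384
gripper_force: 0.0
```

Call:
{"api": "send_rows", "payload": {
  "steps": [
    {"dx":0,"dy":0,"dz":1,"yaw":-10,"gripper":0.45},
    {"dx":0,"dy":0,"dz":2,"yaw":-20,"gripper":0.45},
    {"dx":0,"dy":0,"dz":3,"yaw":-30,"gripper":0.45},
    {"dx":0,"dy":0,"dz":3,"yaw":-40,"gripper":0.45},
    {"dx":0,"dy":0,"dz":3,"yaw":-48,"gripper":0.45}
  ]
}}

```text
clock: 8.98
tcp_pos: [0.6093, 0.1, 0.192]
orientation: [0.173, 3.137, -0.0]
contact_force: [-0.4, -0.1, 1.1]
grip_width: 0.0384
gripper_force: 0.0
```

```bash
python3 - <<'E'
from h import *
go(.613,.0995,.084,83.5)
f=grab('wrist'); W=cloud(f)
P=box(W.reshape(-1,3),[.56,.085,.07],[.66,.12,.095]); print(len(P)); 
if len(P)>20: print(rect(P),np.percentile(P[:,2],[50,95]))
E
```

```text
t 8.97 tcp [0.6093 0.1    0.192 ] head 83.7 -> d [-0.37 -0.   10.8 ] yaw 0.2 tilt [-0. -0. -1.] F [-0.4 -0.1  1.1] grip 0.0384
2534
(array([614.5,  97.8]), array([27.2, 74.8]), 88.7) [0.08193058 0.08393363]
```

Call:
{"api": "send_rows", "payload": {
  "steps": [
    {"dx":-0.4,"dy":0,"dz":4,"yaw":0,"gripper":0.45},
    {"dx":-0.4,"dy":0,"dz":8,"yaw":0,"gripper":0.45},
    {"dx":-0.4,"dy":0,"dz":10,"yaw":0,"gripper":0.45},
    {"dx":-0.4,"dy":0,"dz":10.8,"yaw":0,"gripper":0.45},
    {"dx":-0.4,"dy":0,"dz":10.8,"yaw":0,"gripper":0.45}
  ]
}}

```text
clock: 9.65
tcp_pos: [0.6138, 0.1, 0.0843]
orientation: [0.18, 3.136, 0.0]
contact_force: [-1.2, -0.2, -0.3]
grip_width: 0.0382
gripper_force: 0.0
```

Call:
{"api": "send_rows", "payload": {
  "steps": [
    {"dx":0,"dy":0,"dz":0,"yaw":0,"gripper":0.1},
    {"dx":0,"dy":0,"dz":0,"yaw":0,"gripper":0.1},
    {"dx":0,"dy":0,"dz":0,"yaw":0,"gripper":0.1},
    {"dx":0,"dy":0,"dz":0,"yaw":0,"gripper":0.1}
  ],
  "force": 20
}}

```text
clock: 10.15
tcp_pos: [0.6145, 0.1017, 0.0852]
orientation: [0.178, 3.134, 0.004]
contact_force: [0.7, 6.0, 5.4]
grip_width: 0.0112
gripper_force: 22.9
```

```bash
python3 - <<'E'
from h import *
go(.613,.0995,.084,83.7)
f=grab('side'); W=cloud(f)
P=box(W.reshape(-1,3),[.56,.0,.07],[.66,.07,.095]); print(len(P),rect(P),np.percentile(P[:,2],[5,50,95]))
E
```

```text
t 10.15 tcp [0.6145 0.1017 0.0852] head 83.5 -> d [ 0.12 -0.23  0.12] yaw -0.2 tilt [-0.003  0.003 -1.   ] F [0.7 6.  5.4] grip 0.0112
448 (array([604.5,  34.5]), array([87.7, 69.4]), 1.2) [0.07166803 0.081359   0.08850698]
```

Call:
{"api": "send_rows", "payload": {
  "steps": [
    {"dx":0,"dy":0,"dz":-0.3,"yaw":0,"gripper":0.1},
    {"dx":0,"dy":-0.1,"dz":-0.6,"yaw":0,"gripper":0.1},
    {"dx":0,"dy":-0.15,"dz":-0.95,"yaw":0,"gripper":0.1},
    {"dx":0,"dy":-0.2,"dz":-1.2,"yaw":0,"gripper":0.1},
    {"dx":0,"dy":-0.25,"dz":-1.4,"yaw":0,"gripper":0.1}
  ]
}}

```text
clock: 10.82
tcp_pos: [0.6141, 0.0995, 0.0984]
orientation: [0.178, 3.134, 0.004]
contact_force: [2.8, 7.1, -1.8]
grip_width: 0.0108
gripper_force: 22.0
```

```bash
python3 - <<'E'
from h import *
go(.613,.0995,.084,83.7)
f=grab('side'); W=cloud(f)
P=box(W.reshape(-1,3),[.56,-.02,.05],[.66,.07,.12]); print(len(P),rect(P),np.percentile(P[:,2],[5,50,95]))
E
```

```text
t 10.82 tcp [0.6141 0.0995 0.0984] head 83.5 -> d [ 0.12 -0.02  1.44] yaw -0.2 tilt [-0.002  0.003 -1.   ] F [ 2.8  7.1 -1.8] grip 0.0108
626 (array([605.4,  28.3]), array([80.9, 90.4]), 89.6) [0.06553017 0.08179729 0.09228599]
```

Call:
{"api": "send_rows", "payload": {
  "steps": [
    {"dx":0,"dy":-0.1,"dz":-0.4,"yaw":0,"gripper":0.1},
    {"dx":0,"dy":-0.25,"dz":-0.8,"yaw":0,"gripper":0.1},
    {"dx":0,"dy":-0.4,"dz":-1.2,"yaw":0,"gripper":0.1},
    {"dx":0,"dy":-0.5,"dz":-1.5,"yaw":0,"gripper":0.1},
    {"dx":0,"dy":-0.6,"dz":-1.75,"yaw":0,"gripper":0.1}
  ]
}}

```text
clock: 11.5
tcp_pos: [0.6135, 0.0938, 0.1161]
orientation: [0.177, 3.134, 0.005]
contact_force: [3.2, 6.9, -0.2]
grip_width: 0.0108
gripper_force: 21.6
```

Call:
{"api": "send_rows", "payload": {
  "steps": [
    {"dx":0,"dy":0,"dz":-0.1,"yaw":0,"gripper":0.1},
    {"dx":0,"dy":0,"dz":-0.1,"yaw":0,"gripper":0.1},
    {"dx":0,"dy":0,"dz":-0.1,"yaw":0,"gripper":0.1}
  ]
}}

```text
clock: 11.88
tcp_pos: [0.6135, 0.0934, 0.1171]
orientation: [0.178, 3.134, 0.004]
contact_force: [1.9, 6.7, 0.8]
grip_width: 0.011
gripper_force: 21.7
```

```bash
python3 - <<'E'
from h import *
go(.613,.0995,.084,83.7)
a=grab('scene')['color'][190:290,270:400]; b=grab('side')['color'][200:300,290:440]
im=np.vstack([cv2.resize(a,(390,300)),cv2.resize(b,(450,300))[:,:390]])
cv2.imwrite('pics/c3.png',im[...,::-1])
E
```

```text
t 11.88 tcp [0.6135 0.0934 0.1171] head 83.5 -> d [0.13 0.59 3.31] yaw -0.2 tilt [-0.003  0.003 -1.   ] F [1.9 6.7 0.8] grip 0.011
```

View pics/c3.png

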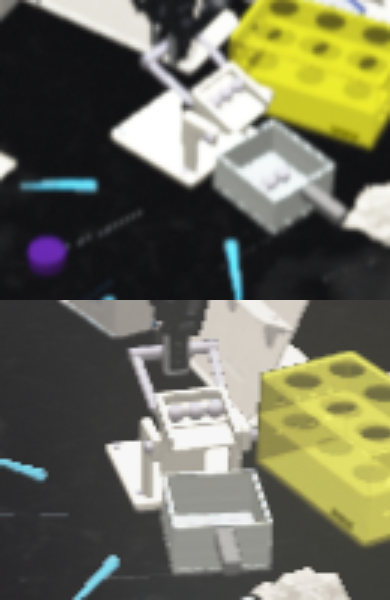

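The views show the back row of three still on the tray, the front floor empty and balls in the scoop (two clearly visible). I'll lower the tray along the same arc.

Call:
{"api": "send_rows", "payload": {
  "steps": [
    {"dx":0,"dy":0.15,"dz":0.4,"yaw":0,"gripper":0.1},
    {"dx":0,"dy":0.3,"dz":0.8,"yaw":0,"gripper":0.1},
    {"dx":0,"dy":0.4,"dz":1.2,"yaw":0,"gripper":0.1},
    {"dx":0,"dy":0.5,"dz":1.6,"yaw":0,"gripper":0.1},
    {"dx":0,"dy":0.6,"dz":2.0,"yaw":0,"gripper":0.1}
  ]
}}

```text
clock: 12.6
tcp_pos: [0.6142, 0.0998, 0.0972]
orientation: [0.177, 3.134, 0.004]
contact_force: [2.4, 6.6, 2.1]
grip_width: 0.0114
gripper_force: 22.2
```

Call:
{"api": "send_rows", "payload": {
  "steps": [
    {"dx":0,"dy":0.1,"dz":0.3,"yaw":0,"gripper":0.1},
    {"dx":0,"dy":0.15,"dz":0.6,"yaw":0,"gripper":0.1},
    {"dx":0,"dy":0.2,"dz":0.9,"yaw":0,"gripper":0.1},
    {"dx":0,"dy":0.25,"dz":1.15,"yaw":0,"gripper":0.1},
    {"dx":0,"dy":0.25,"dz":1.15,"yaw":0,"gripper":0.1}
  ]
}}

```text
clock: 13.22
tcp_pos: [0.6144, 0.1016, 0.0855]
orientation: [0.178, 3.134, 0.003]
contact_force: [2.6, 5.9, 0.3]
grip_width: 0.0108
gripper_force: 22.3
```

```bash
python3 - <<'E'
from h import *
go(.6145,.1017,.0852,83.5)
E
```

```text
t 13.22 tcp [0.6144 0.1016 0.0855] head 83.5 -> d [-0.01  0.01  0.03] yaw 0.0 tilt [-0.002  0.002 -1.   ] F [2.6 5.9 0.3] grip 0.0108
```

Call:
{"api": "send_rows", "payload": {
  "steps": [
    {"dx":0,"dy":0.2,"dz":0,"yaw":0,"gripper":0.1},
    {"dx":0,"dy":0.2,"dz":0,"yaw":0,"gripper":0.45},
    {"dx":0,"dy":0.2,"dz":0,"yaw":0,"gripper":0.45},
    {"dx":0,"dy":0.2,"dz":0,"yaw":0,"gripper":0.45}
  ]
}}

```text
clock: 13.72
tcp_pos: [0.6132, 0.1012, 0.0845]
orientation: [-0.181, -3.136, 0.001]
contact_force: [-0.4, 0.8, 0.4]
grip_width: 0.0386
gripper_force: 0.0
```

Call:
{"api": "send_rows", "payload": {
  "steps": [
    {"dx":0,"dy":0,"dz":-1,"yaw":0,"gripper":0.45},
    {"dx":0,"dy":0,"dz":-4,"yaw":0,"gripper":0.45},
    {"dx":0,"dy":0,"dz":-9,"yaw":0,"gripper":0.45},
    {"dx":0,"dy":0,"dz":-13,"yaw":0,"gripper":0.45},
    {"dx":0,"dy":0,"dz":-14,"yaw":10,"gripper":0.45}
  ]
}}

```text
clock: 14.35
tcp_pos: [0.6152, 0.1019, 0.2291]
orientation: [0.458, 3.102, 0.004]
contact_force: [0.5, 0.6, -0.6]
grip_width: 0.0382
gripper_force: 0.0
```

```bash
python3 - <<'E'
from h import *
go(.5816,-.1032,.225,-14.6)
E
```

```text
t 14.35 tcp [0.6152 0.1019 0.2291] head 73.2 -> d [ -2.71 -20.6    0.35] yaw 87.8 tilt [-0.005  0.004 -1.   ] F [ 0.5  0.6 -0.6] grip 0.0382
```

Call:
{"api": "send_rows", "payload": {
  "steps": [
    {"dx":-0.5,"dy":-4,"dz":0,"yaw":10,"gripper":0.45},
    {"dx":-1,"dy":-9,"dz":0,"yaw":20,"gripper":0.45},
    {"dx":-1.7,"dy":-14,"dz":0,"yaw":30,"gripper":0.45},
    {"dx":-2.3,"dy":-18,"dz":0,"yaw":40,"gripper":0.45},
    {"dx":-2.7,"dy":-20.6,"dz":0,"yaw":50,"gripper":0.45}
  ]
}}

```text
clock: 14.98
tcp_pos: [0.58, -0.106, 0.2257]
orientation: [1.735, 2.618, 0.0]
contact_force: [-0.4, 0.9, -1.1]
grip_width: 0.0385
gripper_force: 0.0
```

Call:
{"api": "send_rows", "payload": {
  "steps": [
    {"dx":0,"dy":0,"dz":0,"yaw":10,"gripper":0.45},
    {"dx":0,"dy":0,"dz":0,"yaw":20,"gripper":0.45},
    {"dx":0,"dy":0,"dz":0,"yaw":30,"gripper":0.4},
    {"dx":0,"dy":0,"dz":0,"yaw":38,"gripper":0.4},
    {"dx":0,"dy":0,"dz":0,"yaw":38,"gripper":0.4}
  ]
}}

```text
clock: 15.6
tcp_pos: [0.5807, -0.1031, 0.2253]
orientation: [2.484, 1.924, 0.001]
contact_force: [-0.3, 0.2, 0.6]
grip_width: 0.0339
gripper_force: 0.0
```

```bash
python3 - <<'E'
from h import *
import pickle
f=grab('wrist','w3.png'); pickle.dump(f,open('w3.pkl','wb'))
go(.5816,-.1032,.042,-14.6)
E
```

```text
t 15.65 tcp [ 0.5807 -0.1031  0.2252] head -14.4 -> d [1.000e-02 8.000e-02 1.832e+01] yaw 0.2 tilt [ 0.  0. -1.] F [-0.4 -0.1  0.4] grip 0.0341
```

View pics/w3.png

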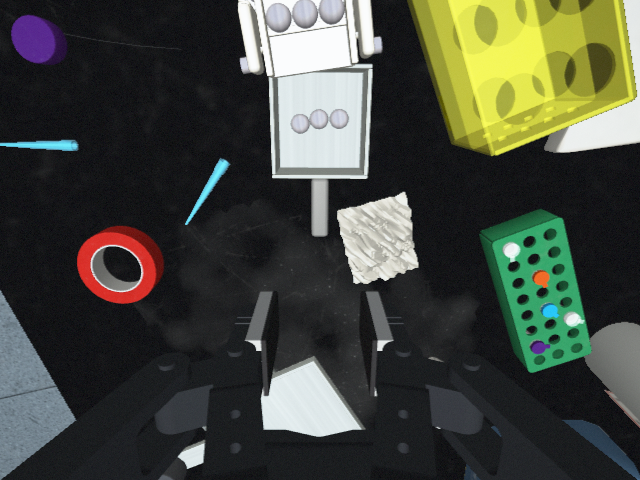

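The wrist view shows three balls in the scoop at (300,123), (319,119) and (339,118), and three on the tray behind the lip. The handle is where I left it, (320,205).

Call:
{"api": "send_rows", "payload": {
  "steps": [
    {"dx":0,"dy":0.1,"dz":5,"yaw":0,"gripper":0.35},
    {"dx":0,"dy":0.1,"dz":10,"yaw":0,"gripper":0.35},
    {"dx":0,"dy":0.1,"dz":15,"yaw":0,"gripper":0.35},
    {"dx":0,"dy":0.1,"dz":17.8,"yaw":0,"gripper":0.35},
    {"dx":0,"dy":0.1,"dz":18.3,"yaw":0,"gripper":0.35}
  ]
}}

```text
clock: 16.27
tcp_pos: [0.5805, -0.1033, 0.0402]
orientation: [-2.481, -1.923, 0.004]
contact_force: [-0.4, -0.9, 0.5]
grip_width: 0.0302
gripper_force: 0.0
```

Call:
{"api": "send_rows", "payload": {
  "steps": [
    {"dx":0,"dy":0,"dz":0,"yaw":0,"gripper":0.35},
    {"dx":0,"dy":0,"dz":0,"yaw":0,"gripper":0},
    {"dx":0,"dy":0,"dz":0,"yaw":0,"gripper":0},
    {"dx":0,"dy":0,"dz":0,"yaw":0,"gripper":0},
    {"dx":0,"dy":0,"dz":0,"yaw":0,"gripper":0}
  ],
  "force": 60
}}

```text
clock: 16.9
tcp_pos: [0.5828, -0.1038, 0.0433]
orientation: [2.484, 1.921, 0.003]
contact_force: [-1.2, -0.9, 7.3]
grip_width: 0.0128
gripper_force: 60.4
```

```bash
python3 - <<'E'
from h import *
go(.5776,-.128,.042,-14.6)
E
```

```text
t 16.9 tcp [ 0.5828 -0.1038  0.0433] head -14.6 -> d [-2.47  0.11  0.13] yaw 0.0 tilt [ 0.001  0.003 -1.   ] F [-1.2 -0.9  7.3] grip 0.0128
```

Call:
{"api": "send_rows", "payload": {
  "steps": [
    {"dx":-0.4,"dy":0,"dz":-0.1,"yaw":0,"gripper":0},
    {"dx":-1.0,"dy":0.1,"dz":-0.2,"yaw":0,"gripper":0},
    {"dx":-1.7,"dy":0.2,"dz":-0.2,"yaw":0,"gripper":0},
    {"dx":-2.3,"dy":0.3,"dz":-0.2,"yaw":0,"gripper":0},
    {"dx":-2.7,"dy":0.3,"dz":-0.2,"yaw":0,"gripper":0}
  ]
}}

```text
clock: 17.52
tcp_pos: [0.5777, -0.1311, 0.0437]
orientation: [2.486, 1.921, -0.0]
contact_force: [-0.5, 0.5, -0.5]
grip_width: 0.013
gripper_force: 59.4
```

Call:
{"api": "send_rows", "payload": {
  "steps": [
    {"dx":0,"dy":0,"dz":-0.7,"yaw":0,"gripper":0},
    {"dx":0,"dy":0,"dz":-2.5,"yaw":0,"gripper":0},
    {"dx":0,"dy":0,"dz":-5.5,"yaw":0,"gripper":0},
    {"dx":0,"dy":0,"dz":-9,"yaw":0,"gripper":0},
    {"dx":0,"dy":0,"dz":-12,"yaw":0,"gripper":0}
  ]
}}

```text
clock: 18.15
tcp_pos: [0.5781, -0.1303, 0.1664]
orientation: [2.484, 1.922, 0.002]
contact_force: [0.3, -0.2, -0.4]
grip_width: 0.0129
gripper_force: 59.3
```

```bash
python3 - <<'E'
from h import *
import pickle
go(.5776,-.128,.17,-14.6)
F={n:grab(n) for n in('scene','side')}
for n,f in F.items():
    W=cloud(f); g=f['color'].min(-1)
    m=(W[...,2]>.05)&(W[...,2]<.09)&(abs(W[...,0]-.5)<.09)&(abs(W[...,1]+.29)<.1)&(g>120)
    k,l,s,c=cv2.connectedComponentsWithStats(m.astype(np.uint8)); i=1+s[1:,4].argmax(); P=W[l==i]; print(n,'pan',rect(P),s[i])
    # principal: points by local angle 16
    th=np.radians(16); q=P[:,:2]@np.array([[np.cos(th),-np.sin(th)],[np.sin(th),np.cos(th)]])
    for a in np.arange(q[:,0].min(),q[:,0].max(),.01):
        w=(q[:,0]>=a)&(q[:,0]<a+.01)
        if w.sum()>3: print('  ',a.round(3),w.sum(),q[w,1].min().round(4),q[w,1].max().round(4),np.median(P[w,2]).round(4))
    cw=(W[...,2]>.055)&(W[...,2]<.12)&(abs(W[...,0]-.36)<.04)&(abs(W[...,1]+.335)<.04); print(' cw',rect(W[cw]))
    ft=(W[...,2]>.004)&(W[...,2]<.014)&(abs(W[...,0]-.43)<.08)&(abs(W[...,1]+.315)<.09)&(g>90); 
    k,l,s,c=cv2.connectedComponentsWithStats(ft.astype(np.uint8)); i=1+s[1:,4].argmax(); print(' foot',rect(W[l==i]))
E
```

```text
t 18.15 tcp [ 0.5781 -0.1303  0.1664] head -14.6 -> d [ 0.21 -0.11 -0.36] yaw 0.0 tilt [ 0.     0.002 -1.   ] F [ 0.3 -0.2 -0.4] grip 0.0129
scene pan (array([ 488.5, -294.5]), array([157. , 112.2]), 16.0) [ 402  274   54   59 1840]
   0.31 21 -0.4283 -0.4085 0.0514
   0.32 27 -0.4469 -0.3855 0.0517
   0.33 94 -0.4547 -0.3812 0.0537
   0.34 60 -0.4515 -0.3834 0.0538
   0.35 35 -0.4709 -0.4074 0.0544
   0.36 128 -0.4726 -0.3625 0.0629
   0.37 165 -0.4739 -0.3624 0.0611
   0.38 159 -0.4737 -0.3622 0.0621
   0.39 155 -0.4738 -0.3623 0.0632
   0.4 155 -0.4729 -0.3625 0.0642
   0.41 152 -0.4736 -0.3628 0.0648
   0.42 155 -0.4739 -0.3617 0.066
   0.43 138 -0.4735 -0.3633 0.0662
   0.44 143 -0.4731 -0.3621 0.0674
   0.45 165 -0.4739 -0.3631 0.069
   0.46 88 -0.4729 -0.3623 0.071
 cw (array([ 362.1, -330.8]), array([32.5, 35.1]), 76.0)
 foot (array([ 446.7, -335.4]), array([110.8,  34.4]), 15.9)
side pan (array([ 485.6, -296.4]), array([162.6, 115. ]), 16.1) [ 325  299   85   57 2510]
   0.304 31 -0.4298 -0.4069 0.0516
   0.314 43 -0.4299 -0.4063 0.0525
   0.324 62 -0.4547 -0.3859 0.0538
   0.334 148 -0.4582 -0.3856 0.0552
   0.344 62 -0.4537 -0.3843 0.0549
   0.354 151 -0.4754 -0.3649 0.0634
   0.364 162 -0.4762 -0.3613 0.0635
   0.374 210 -0.4752 -0.362 0.0639
   0.384 211 -0.4763 -0.3614 0.0648
   0.394 200 -0.4752 -0.3619 0.0656
   0.404 205 -0.475 -0.3627 0.0666
   0.414 199 -0.4751 -0.3617 0.0674
   0.424 187 -0.4759 -0.3614 0.0681
   0.434 192 -0.4762 -0.3626 0.0692
   0.444 189 -0.4759 -0.3621 0.0699
   0.454 252 -0.4755 -0.3611 0.0717
   0.464 6 -0.4617 -0.3754 0.0735
 cw (array([ 362.7, -331.3]), array([33.2, 34.7]), 6.1)
 foot (array([ 444. , -316.6]), array([113.6,  77.8]), 17.7)
```

```bash
python3 - <<'E'
from h import *
go(.5302,-.356,.166,16)
E
```

```text
t 18.25 tcp [ 0.5801 -0.1309  0.1684] head -14.6 -> d [-23.04   0.83   0.21] yaw -30.6 tilt [ 0.001  0.007 -1.   ] F [ 0.7 -1.2 -1.2] grip 0.0128
```

Call:
{"api": "send_rows", "payload": {
  "steps": [
    {"dx":-2,"dy":0,"dz":0,"yaw":-3,"gripper":0},
    {"dx":-5,"dy":0.2,"dz":0,"yaw":-8,"gripper":0},
    {"dx":-8.5,"dy":0.4,"dz":0,"yaw":-13,"gripper":0},
    {"dx":-12,"dy":0.5,"dz":0,"yaw":-18,"gripper":0},
    {"dx":-15.5,"dy":0.6,"dz":0,"yaw":-23,"gripper":0}
  ]
}}

```text
clock: 18.88
tcp_pos: [0.5442, -0.2826, 0.1638]
orientation: [-2.048, -2.382, -0.0]
contact_force: [0.2, 0.4, -0.9]
grip_width: 0.0126
gripper_force: 59.3
```

```bash
python3 - <<'E'
from h import *
go(.5302,-.356,.166,16)
E
```

```text
t 18.88 tcp [ 0.5442 -0.2826  0.1638] head 8.6 -> d [-7.05 -2.48 -0.22] yaw -7.4 tilt [ 0. -0. -1.] F [ 0.2  0.4 -0.9] grip 0.0126
```

Call:
{"api": "send_rows", "payload": {
  "steps": [
    {"dx":-3,"dy":-1,"dz":0,"yaw":-4,"gripper":0},
    {"dx":-5.5,"dy":-1.9,"dz":0,"yaw":-7,"gripper":0},
    {"dx":-7,"dy":-2.5,"dz":0.5,"yaw":-7.4,"gripper":0},
    {"dx":-7,"dy":-2.5,"dz":2,"yaw":-7.4,"gripper":0},
    {"dx":-7,"dy":-2.5,"dz":3.6,"yaw":-7.4,"gripper":0}
  ]
}}

```text
clock: 19.5
tcp_pos: [0.5305, -0.353, 0.1262]
orientation: [-1.892, -2.506, -0.001]
contact_force: [0.2, 0.1, -1.9]
grip_width: 0.0124
gripper_force: 59.3
```

Call:
{"api": "send_rows", "payload": {
  "steps": [
    {"dx":0,"dy":0,"dz":0,"yaw":0,"gripper":0}
  ]
}}

```text
clock: 19.62
tcp_pos: [0.5297, -0.3524, 0.1253]
orientation: [-1.889, -2.504, -0.0]
contact_force: [-0.3, 0.6, -0.9]
grip_width: 0.0129
gripper_force: 59.3
```

```bash
python3 - <<'E'
from h import *
go(.5302,-.356,.096,16)
a=grab('scene')['color'][240:350,375:505]; b=grab('side')['color'][270:380,300:430]
im=np.vstack([cv2.resize(a,(354,300)),cv2.resize(b,(354,300))])
cv2.imwrite('pics/c4.png',im[...,::-1])
E
```

```text
t 19.62 tcp [ 0.5297 -0.3524  0.1253] head 15.9 -> d [-0.37 -0.04  2.93] yaw -0.1 tilt [ 0.004 -0.003 -1.   ] F [-0.3  0.6 -0.9] grip 0.0129
```

View pics/c4.png

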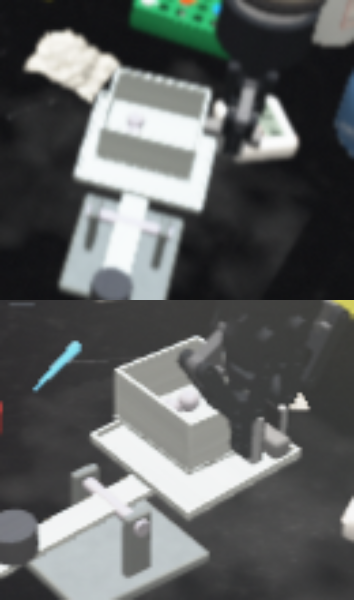

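The views show the scoop held level above the pan with the balls inside, its handle along the rocker's −y and clear of the timer.

Call:
{"api": "send_rows", "payload": {
  "steps": [
    {"dx":-0.3,"dy":0,"dz":0.7,"yaw":0,"gripper":0},
    {"dx":-0.3,"dy":0,"dz":1.2,"yaw":0,"gripper":0},
    {"dx":-0.3,"dy":0,"dz":1.6,"yaw":0,"gripper":0},
    {"dx":-0.3,"dy":0,"dz":2.0,"yaw":0,"gripper":0},
    {"dx":-0.3,"dy":0,"dz":2.3,"yaw":0,"gripper":0}
  ]
}}

```text
clock: 20.35
tcp_pos: [0.5311, -0.3577, 0.1046]
orientation: [1.894, 2.506, 0.0]
contact_force: [0.0, -0.6, -0.3]
grip_width: 0.0129
gripper_force: 59.4
```

Call:
{"api": "send_rows", "payload": {
  "steps": [
    {"dx":0,"dy":0,"dz":0.2,"yaw":0,"gripper":0},
    {"dx":0,"dy":0,"dz":0.4,"yaw":0,"gripper":0},
    {"dx":0,"dy":0,"dz":0.4,"yaw":0,"gripper":0}
  ]
}}

```text
clock: 20.72
tcp_pos: [0.5313, -0.3576, 0.1009]
orientation: [1.894, 2.506, 0.001]
contact_force: [1.8, 0.9, 0.2]
grip_width: 0.0129
gripper_force: 59.5
```

```bash
python3 - <<'E'
from h import *
go(.5292,-.355,.097,16)
for n in('scene','side'):
    W=cloud(grab(n)); 
    S=box(W.reshape(-1,3),[.4,-.36,.088],[.6,-.2,.105]); print(n,len(S),rect(S),np.percentile(S[:,2],[5,50,95]).round(3))
    P=box(W.reshape(-1,3),[.42,-.36,.04],[.6,-.2,.075]); print(' pan',rect(P))
E
```

```text
t 20.73 tcp [ 0.5313 -0.3576  0.1009] head 15.8 -> d [ 0.31 -0.13  0.39] yaw -0.2 tilt [-0.     0.001 -1.   ] F [1.8 0.9 0.2] grip 0.0129
scene 367 (array([ 513.9, -303.7]), array([ 81.6, 105.7]), 16.1) [0.089 0.095 0.1  ]
 pan (array([ 491.2, -293.9]), array([150.8, 112. ]), 15.8)
side 451 (array([ 514.8, -308. ]), array([ 78.7, 119. ]), 16.4) [0.089 0.096 0.101]
 pan (array([ 490.8, -295.6]), array([151.9, 115.5]), 15.9)
```

Call:
{"api": "send_rows", "payload": {
  "steps": [
    {"dx":0,"dy":-0.1,"dz":0.2,"yaw":0,"gripper":0},
    {"dx":0,"dy":-0.1,"dz":0.3,"yaw":0,"gripper":0},
    {"dx":0,"dy":-0.1,"dz":0.3,"yaw":0,"gripper":0}
  ]
}}

```text
clock: 21.2
tcp_pos: [0.5309, -0.3582, 0.0987]
orientation: [1.893, 2.505, 0.001]
contact_force: [2.1, 1.7, 7.1]
grip_width: 0.0125
gripper_force: 60.4
```

Call:
{"api": "send_rows", "payload": {
  "steps": [
    {"dx":0,"dy":0,"dz":0,"yaw":0,"gripper":0.15},
    {"dx":0,"dy":0,"dz":0,"yaw":0,"gripper":0.25},
    {"dx":0,"dy":0,"dz":0,"yaw":0,"gripper":0.4},
    {"dx":0,"dy":0,"dz":0,"yaw":0,"gripper":0.4},
    {"dx":0,"dy":0,"dz":0,"yaw":0,"gripper":0.4}
  ]
}}

```text
clock: 21.82
tcp_pos: [0.5298, -0.358, 0.0976]
orientation: [-1.894, -2.506, 0.0]
contact_force: [0.1, -1.1, 0.3]
grip_width: 0.0342
gripper_force: 0.0
```

Call:
{"api": "send_rows", "payload": {
  "steps": [
    {"dx":0,"dy":0,"dz":-1,"yaw":0,"gripper":0.4},
    {"dx":0,"dy":0,"dz":-4,"yaw":0,"gripper":0.4},
    {"dx":0,"dy":0,"dz":-9,"yaw":0,"gripper":0.4},
    {"dx":0,"dy":0,"dz":-13,"yaw":0,"gripper":0.4},
    {"dx":0,"dy":0,"dz":-13,"yaw":0,"gripper":0.4}
  ]
}}

```text
clock: 22.45
tcp_pos: [0.5317, -0.3596, 0.2324]
orientation: [1.89, 2.5, 0.002]
contact_force: [0.0, 0.2, -0.1]
grip_width: 0.0341
gripper_force: 0.0
```

```bash
python3 - <<'E'
from h import *
go(.5292,-.355,.097,16)
f=grab('wrist'); W=cloud(f)
s=grab('side')['color'][200:380,290:440]
im=np.hstack([f['color'],cv2.resize(s,(160,192)).repeat(1,0) if 0 else cv2.copyMakeBorder(cv2.resize(s,(160,192)),0,288,0,0,cv2.BORDER_CONSTANT)])
cv2.imwrite('pics/c5.png',im[...,::-1])
import pickle; pickle.dump(f,open('w5.pkl','wb'))
E
```

```text
t 22.45 tcp [ 0.5317 -0.3596  0.2324] head 15.8 -> d [ 0.58 -0.19 13.53] yaw -0.2 tilt [-0.005  0.006 -1.   ] F [ 0.   0.2 -0.1] grip 0.0341
```

View pics/c5.png

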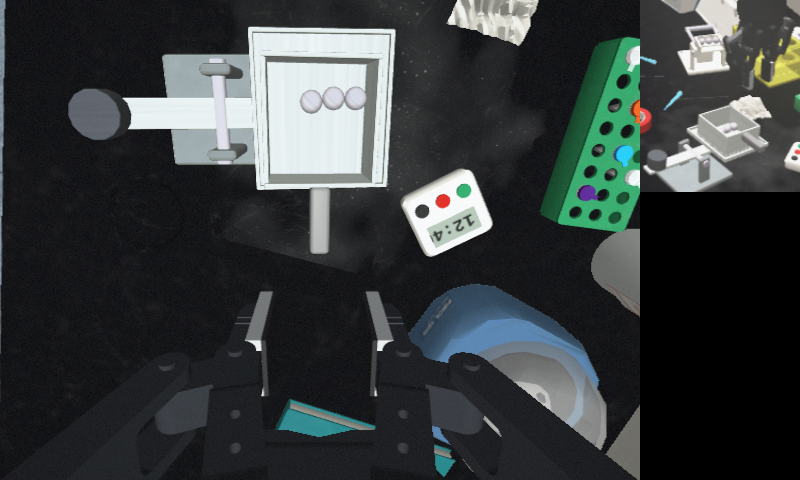

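The wrist view shows the scoop in the pan at about (320,120) with three balls inside. The timer is untouched at (447,212). Next I check the centring and the tip.

```bash
python3 - <<'E'
from h import *
import pickle
f=pickle.load(open('w5.pkl','rb')); W=cloud(f)
he=ray(f,319,252,.09); print('handle end',he, W[240,319])
h=np.radians(106); c=he[:2]+.092*np.array([np.cos(h),np.sin(h)]); print('scoop ctr',c)
v=c-np.array([.5109,-.2887]); th=np.radians(16); print('in pan',v[0]*np.cos(th)+v[1]*np.sin(th),-v[0]*np.sin(th)+v[1]*np.cos(th))
m=(W[...,2]>.083)&(W[...,2]<.105); m[:40]=0; m[200:]=0; m[:,:245]=0; m[:,400:]=0; print('rim rect',rect(W[m]),np.percentile(W[m][:,2],[5,95]))
print('pan strip z',W[40,270:390:20].round(4).tolist()); print('ctrwt z',W[113,97])
for n in('scene','side'):
    W=cloud(grab(n)); S=box(W.reshape(-1,3),[.4,-.36,.083],[.6,-.2,.105]); print(n,rect(S))
    t=box(W.reshape(-1,3),[.55,-.02,.06],[.67,.11,.095]); b=t[t[:,1]>.09]; print(' bar z',np.percentile(b[:,2],[50,95]) if len(b) else '')
E
```

```text
handle end [ 0.53851108 -0.37898098  0.09      ] [ 0.53565453 -0.36896764  0.0929187 ]
scoop ctr [ 0.51315244 -0.2905449 ]
in pan 0.0016566651701114578 -0.002394291040362087
rim rect (array([ 516.3, -296.2]), array([75.9, 94.5]), 15.0) [0.08481618 0.09761166]
pan strip z [[0.4667, -0.2493, 0.0561], [0.4797, -0.2452, 0.0533], [0.493, -0.2411, 0.0507], [0.5066, -0.2371, 0.0502], [0.5202, -0.2332, 0.0496], [0.5339, -0.2292, 0.049]]
ctrwt z [ 0.36917983 -0.32632992  0.08095656]
scene (array([ 516.3, -306.7]), array([ 81.5, 111.3]), 14.9)
 bar z [0.07997501 0.08420876]
side (array([ 517.2, -306.3]), array([ 79.7, 114. ]), 15.3)
 bar z [0.08179104 0.08580838]
```

The scoop is centred within about 5 mm, the pan is down and sloping away from the pivot, and the tray bar is back at its level height.

```bash
python3 -c "
from h import *
print(workorder.hand_in())"
```

```text
the job is handed in; nothing more can be done
None
```

The job is handed in at about 22.6 s on the clock: the scoop with its three balls stands centred in the tipped pan, the tray is level with its back row in place, and the gripper is clear; no verdict came back.

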